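# Zero the tester, then hold a power module against both datum stops

## Robot

A 6-joint arm with a two-finger parallel gripper is mounted at the origin on the work surface. World frame = base frame: x ahead of the robot, y to its left, z up, the work surface at z = 0. Lengths are in m, angles in rad, forces in N, time in s.
With the tool pointing down it reaches from about 0.275 to 0.75 m from the base axis. Payload 10.2 kg.
Tool frame: the origin (TCP) lies between the finger pads; the fingertips stand 22 mm ahead of it and the grasp point (between the pads) lies 3 mm ahead of it; z points along the fingers, y is the direction in which the jaws open and shut (so a half turn about z gives the same grasp; the last joint's range is limited). The gripper opens to 85 mm and grips with 20 to 120 N. Pads are 22 mm wide; open, the fingers measure 114 mm over their backs; the gripper's body (76 mm by 85 mm) begins 54 mm behind the grasp point. The pads swing forward as they close: fully open they stand 13 mm farther back than shut.
Start: joints at [-0.223, 0.313, 1.498, -0, 1.331, -0.223], TCP at [0.525, -0, 0.228] pointing down, gripper open.
Joint ranges: [-2.94, 2.94], [-0.97, 2.17], [0.19, 2.56], [-1.23, 4.37], [0.02, 3.11], [-2.88, 2.88]. Speed limits (rad/s): [2.39, 2.39, 3.01, 3.14, 3.14, 3.14].

## Interface

Orientations are given as a 3x3 rotation matrix whose columns are the frame's x, y, z axes.
In Python, from cell import state, capture, calibration, sign_off gives the robot as it stands.
- The arm moves only by the tool step_arm, never from a script. Its argument "series" is a list of rows, each a list of 7 numbers: the finger opening in cm, from 0 to 8.54, then the shift along the tool's x, y, z in cm, then the turn, a rotation vector about the tool's x, y, z in rad. A call has 1 to 20 rows; each row shifts and turns the commanded pose from where the row before left it, along the tool's axes as they then stand; what a row does not reach is not made up. A row lasts 1/10 s, in which the tool goes at most 50 mm and 8.59 degrees, less where a joint would pass 70% of its speed; a pose out of reach is approached as far as the arm can. A call is refused whole if a number of a shift passes 5 or a number of a turn 0.15, either way. A call with a gripper value outside its range is refused whole. The fingers move at their own pace and stop on an object; "newtons" is the grip in N (left out, the last holds). Time passes only in rows, so rows that do not move let the fingers close. It gives the time, the measured TCP pose, the force and the opening at its end, in the units of the state.
- state(): the state, without advancing time (a new reading comes with each control period).
- capture(name): name is "scene" or "side" or "wrist"; returns the picture (480x640x3 uint8, red, green, blue); there is no depth.
- calibration(name): a dict with "intrinsics" (3x3 intrinsics, pixels), "view" (4x4, takes a point from world to camera coordinates). Camera axes: x right, y up, looking along -z (the intrinsics and any distortion apply to the point x, -y, -z); pixel columns grow to the right and rows downward; lengths in m; the calibration is good to about 2 mm. A picture is of the moment at which its call begins: read the wrist's pose just before it. calibration takes no time and is no camera call; for the wrist camera it gives the pose at the moment of the call.
- sign_off(): hands the job in, once; it reports no verdict.
The state is a dict: "clock": time; "joint_pos": joint angles; "joint_vel": joint speeds; "effort": joint torques, N m; "eef_pos": TCP position; "eef_rot": TCP orientation; "wrist_force": force on the tool from outside, world axes, zero at the start; "ft_torque": the same for the moment, N m; "grip_width": opening from 0.0 (shut) to 1.0 (fully open).
Only numpy, scipy, OpenCV 4.12 (cv2) and the standard library are available. Lean on these libraries where they do the work, as an engineer would, in place of code of your own. Each camera call takes 0.05 s, during which the arm holds its last target.

## Task

Press the yellow hand paddle of the bench tester right down to its stop with the gripper to zero the tester, and let it spring back up. Then pick the green power module off the blue mat by its heatsink, set it flat on the aluminium measuring plate and push it into the corner, long side against the long red stop and short end against the short red stop. Finish while still gripping it and pressing it firmly against both stops at once, do not let go, and leave the bottle, meter and parts tray undisturbed.

Things in the scene. Friction and masses are not known exactly. Their poses are not given: they have to be found in the camera images.
- paddle (a joint): hinge angle of the yellow paddle, rad: 0 up (rest), 0.22 fully down on its stop. A spring returns it: pushing down at the pad takes about 3 N to start and 8 N at the stop.
- paddle_pad (a point): press point on the top face of the yellow paddle (110 x 62 x 8 mm, slanting 0.22 rad, ribbed black rubber strips), on its centre line 80 mm from the hinge. At rest it is 43 mm above the bench and sinks 17 mm as the paddle goes fully down. The paddle slants up towards its free end; its axes at rest: x horizontal, from the free end to the hinge, z up. The grey base under it is 130 x 80 mm; it is bolted down.
- module: power converter module, loose, 0.2 to 0.4 kg: green case 90 (x) x 60 (y) x 20 mm with a silver finned heatsink 54 (x) x 36 (y) x 28 mm centred on top, 48 mm high in all. Origin at the centre of its underside, z up. Grip it across the 36 mm of the heatsink, the fingers closing along its y. It works equally well turned end for end.
- module_center (a point): centre of the module, 24 mm above its underside, axes as the module's
- mat: blue antistatic mat 150 x 120 x 6 mm, fixed, where the module lies at the start; origin at the centre of its underside
- plate: aluminium measuring plate, fixed, 190 (x) x 150 (y) x 15 mm; origin at the centre of its underside, z up. Both red stops stand on it, 18 mm high above its top face; the sides towards -x and -y are open. Plate and stops are smooth, friction about 0.25; mind that some of a sideways push can be taken by friction on the plate or on the other stop.
- end_stop: short red stop, fixed: 14 (x) x 85 (y) x 18 mm, axes as the plate's, origin at the centre of its underside, on the plate's top face at plate x = 77 mm, y = 12.5 mm. Its working face looks to the plate's -x and lies at plate x = 70 mm; the module's short end goes against it.
- side_stop: long red stop, fixed: 125 (x) x 14 (y) x 18 mm, axes as the plate's, origin at the centre of its underside, on the plate's top face at plate x = 2.5 mm, y = 57 mm. Its working face looks to the plate's -y and lies at plate y = 50 mm; the module's long side goes against it.
- seat (a point): where the module's centre is when it lies on the plate touching both stops: plate x = 25 mm, y = 20 mm, 39 mm above the bench (24 mm above the plate's top face); axes as the plate's
- bottle: white dispenser bottle with blue cap, 52 mm wide, 120 mm tall, bystander; origin at the centre of its underside
- meter: grey hand-held meter lying flat, 75 x 130 x 37 mm, bystander; origin at the centre of its underside
- parts_tray: open blue parts tray 80 x 120 x 30 mm, bystander; origin at the centre of its underside
- paddle_base: grey base of the paddle, bolted down, 130 x 80 mm; origin at the centre of its underside. It carries the yellow paddle, whose hinge is at base x = 50 mm and whose free end points to the base's -x.
Things that resemble listed ones, but are neither listed nor needed, are in the scene too. Of the things that look like the paddle_base, the smallest one is meant.

How it is judged:
By the outcome, as a careful person would: the job done as asked, in the order asked, and still so for the second after the job is handed in, while the arm keeps its last pose, push and grip.
It also fails if it takes over 64 s, if anything falls off the work surface, if the arm or the gripper's body presses on something with over 40 N, if the wrist force passes 120 N, or if a joint passes its speed limit or range.

## Working session

There is one attempt and no reset: what is moved stays moved. The work goes in short steps, Python scripts to look and compute and a tool call to move; the robot and the scene stay as the last step left them, time stands still between calls to the robot, and variables do not carry over. Pictures are saved under pics/ and viewed, and the job is handed in when it is done.

Besides the shell and the picture viewer there is one more tool, called by a JSON object that holds its "op" and its "data". step_arm: Moves the arm, as the interface text tells. Its arguments: {"type":"object","properties":{"series":{"type":"array","items":{"type":"array","items":{"type":"number"}}},"newtons":{"type":"number"}},"required":["series"]}

```bash
mkdir -p pics; ls
python3 - <<'E'
from cell import *
import cv2,numpy as np
s=state();print({k:np.round(v,3).tolist() for k,v in s.items()})
for n in ["scene","side","wrist"]:
    c=calibration(n);print(n,c)
    cv2.imwrite(f"pics/{n}0.png",capture(n)[:,:,::-1])
E
```

```text
pics
{'clock': 0.0, 'joint_pos': [-0.223, 0.313, 1.498, 0.0, 1.331, -0.223], 'joint_vel': [0.0, 0.002, -0.0, 0.0, 0.0, -0.001], 'effort': [-0.001, -41.226, -25.974, -0.0, 0.004, -0.0], 'eef_pos': [0.525, 0.0, 0.227], 'eef_rot': [[-0.0, 1.0, -0.001], [1.0, 0.0, 0.0], [0.0, -0.001, -1.0]], 'wrist_force': [0.737, 0.373, -0.178], 'ft_torque': [0.018, -0.001, 0.017], 'grip_width': 1.0}
scene {'intrinsics': array([[469.52357011,   0.        , 317.53139385],
       [  0.        , 469.52357011, 240.23198514],
       [  0.        ,   0.        ,   1.        ]]), 'view': array([[-0.24942876,  0.9681406 , -0.02211474,  0.08437581],
       [-0.62174399, -0.1425925 ,  0.77013102,  0.24611378],
       [ 0.74244172,  0.20584254,  0.63750227, -1.4156436 ],
       [ 0.        ,  0.        ,  0.        ,  1.        ]])}
side {'intrinsics': array([[517.65310936,   0.        , 319.71076707],
       [  0.        , 517.65310936, 241.94141416],
       [  0.        ,   0.        ,   1.        ]]), 'view': array([[-0.90596662, -0.42333926,  0.00289157,  0.45637693],
       [ 0.23836663, -0.50444773,  0.82988785, -0.14281005],
       [-0.34986546,  0.75253994,  0.55792275, -1.10767258],
       [ 0.        ,  0.        ,  0.        ,  1.        ]])}
wrist {'intrinsics': array([[351.52512038,   0.        , 322.74724214],
       [  0.        , 351.52512038, 239.94810028],
       [  0.        ,   0.        ,   1.        ]]), 'view': array([[ 9.99999387e-01,  1.07376102e-04, -1.10247791e-03,
        -5.24067298e-01],
       [-4.05629347e-04,  9.61654246e-01, -2.74264374e-01,
         3.54863246e-02],
       [ 1.03075313e-03,  2.74264653e-01,  9.61653700e-01,
        -3.79753749e-01],
       [ 0.00000000e+00,  0.00000000e+00,  0.00000000e+00,
         1.00000000e+00]])}
```

View pics/scene0.png

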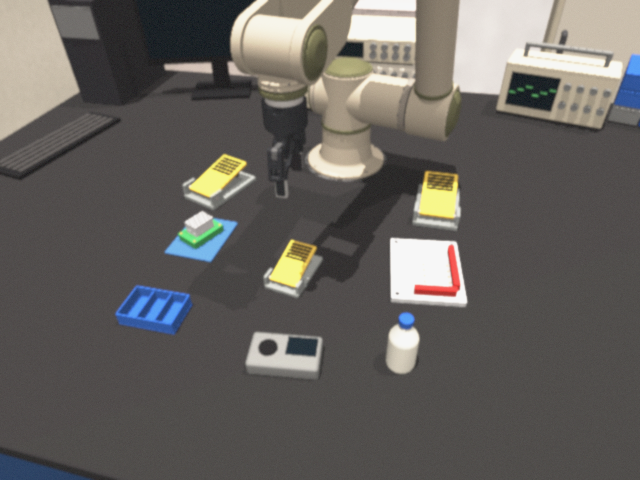

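View pics/side0.png

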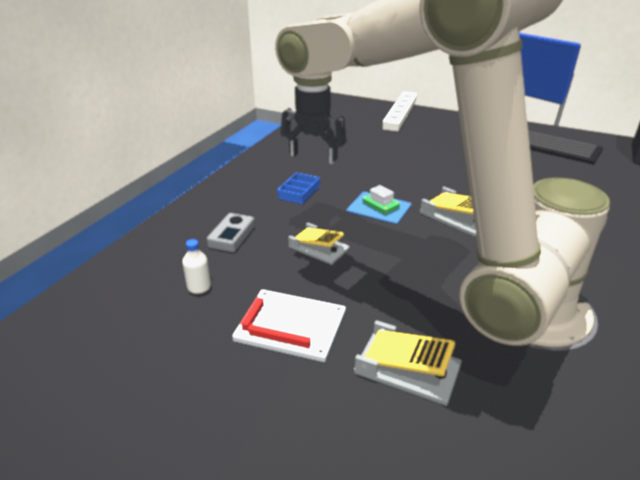

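View pics/wrist0.png

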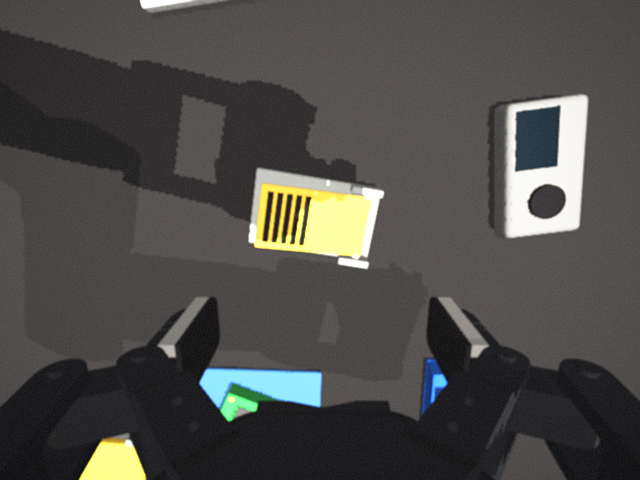

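Three yellow paddles could be the target, in the scene view at (219,180), (294,266) and (439,197). I'll measure all three and choose the smallest base.

```bash
cat > h.py <<'E'
from cell import *
import cv2,numpy as np
def ray(c,u,v):
    K=c["intrinsics"];V=np.array(c["view"]);R=V[:3,:3];t=V[:3,3]
    d=np.linalg.inv(K)@np.array([u,v,1.]);d=np.array([d[0],-d[1],-d[2]])
    return -R.T@t,R.T@d
def onz(c,u,v,z):
    o,d=ray(c,u,v);return o+d*(z-o[2])/d[2]
def proj(c,p):
    V=np.array(c["view"]);q=V[:3,:3]@np.array(p)+V[:3,3];q=c["intrinsics"]@np.array([q[0],-q[1],-q[2]]);return q[:2]/q[2]
def mask(img,lo,hi):  # hsv, img rgb
    return cv2.inRange(cv2.cvtColor(img,cv2.COLOR_RGB2HSV),np.array(lo),np.array(hi))
def blobs(m,amin=60):
    cs,_=cv2.findContours(m,cv2.RETR_EXTERNAL,cv2.CHAIN_APPROX_NONE)
    return sorted([c for c in cs if cv2.contourArea(c)>amin],key=cv2.contourArea,reverse=True)
Y=((22,120,90),(34,255,255));G=((45,110,50),(80,255,255));B=((98,110,60),(118,255,255));R=((0,160,80),(6,255,255))
E
python3 - <<'E'
from h import *
for n in ["scene","side","wrist"]:
    im=cv2.imread(f"pics/{n}0.png")[:,:,::-1].copy();c=calibration(n)
    for nm,r,z in [("Y",Y,.035),("G",G,.02),("B",B,.006),("R",R,.033)]:
        for b in blobs(mask(im,*r)):
            rc=cv2.minAreaRect(b);pts=cv2.boxPoints(rc)
            M=cv2.moments(b);ctr=(M['m10']/M['m00'],M['m01']/M['m00'])
            w=onz(c,*ctr,z)
            wp=np.array([onz(c,*p[0],z)[:2] for p in b],np.float32)
            wr=cv2.minAreaRect(wp)
            print(n,nm,np.round(ctr),cv2.contourArea(b),np.round(w,3),"rect",np.round(wr[0],3),np.round(wr[1],3),round(wr[2],1))
s=cv2.imread("pics/scene0.png")
cv2.imwrite("pics/crop0.png",np.hstack([cv2.resize(s[y-45:y+45,x-45:x+45],(266,266),interpolation=cv2.INTER_CUBIC) for x,y in [(219,180),(294,266),(439,197)]]))
E
```

```text
scene Y [226. 167.] 563.5 [ 0.177 -0.307  0.035] rect [ 0.199 -0.311] [0.093 0.173] 82.4
scene Y [293. 257.] 288.0 [ 0.501 -0.013  0.035] rect [ 0.505 -0.008] [0.064 0.118] 86.5
scene Y [441. 186.] 254.0 [0.148 0.283 0.035] rect [0.136 0.279] [0.081 0.106] 15.7
scene G [201. 236.] 360.0 [ 0.463 -0.253  0.02 ] rect [ 0.445 -0.261] [0.077 0.098] 65.8
scene B [154. 309.] 2573.5 [ 0.687 -0.254  0.006] rect [ 0.684 -0.255] [0.107 0.145] 0.5
scene B [ 29. 471.] 1114.5 [ 1.024 -0.272  0.006] rect [ 1.029 -0.255] [0.033 0.16 ] 0.0
scene B [203. 245.] 987.5 [ 0.477 -0.244  0.006] rect [ 0.449 -0.259] [0.122 0.154] 88.0
scene B [630.  85.] 820.5 [-0.759  0.943  0.006] rect [-0.843  0.954] [0.075 0.601] 76.9
scene B [406. 320.] 192.0 [0.597 0.245 0.006] rect [0.597 0.245] [0.03  0.042] 81.9
scene R [443. 281.] 409.0 [0.501 0.307 0.033] rect [0.477 0.316] [0.071 0.171] 66.2
side Y [427. 355.] 1514.0 [0.164 0.262 0.035] rect [0.183 0.262] [0.13  0.098] 10.2
side Y [324. 238.] 364.0 [ 0.497 -0.011  0.035] rect [ 0.505 -0.013] [0.097 0.072] 7.0
side Y [460. 205.] 267.0 [ 0.232 -0.315  0.035] rect [
[... 460 characters left out ...]
55] 88.0
side B [192. 244.] 113.5 [0.804 0.117 0.006] rect [0.803 0.116] [0.032 0.053] 48.8
side R [270. 329.] 609.5 [0.459 0.324 0.033] rect [0.462 0.322] [0.074 0.171] 66.4
wrist Y [287. 212.] 2943.5 [0.489 0.002 0.035] rect [ 0.51  -0.005] [0.059 0.099] 82.7
wrist Y [103. 450.] 190.5 [ 0.258 -0.292  0.035] rect [ 0.248 -0.301] [0.088 0.023] 39.1
wrist G [240. 402.] 853.5 [ 0.425 -0.234  0.02 ] rect [ 0.43  -0.244] [0.055 0.055] 63.7
wrist B [264. 384.] 3368.0 [ 0.452 -0.22   0.006] rect [ 0.446 -0.226] [0.152 0.062] 0.0
wrist B [544. 135.] 1131.0 [0.747 0.075 0.006] rect [0.742 0.071] [0.035 0.055] 7.7
wrist B [432. 383.] 800.5 [ 0.659 -0.219  0.006] rect [ 0.663 -0.224] [0.03  0.082] 0.7
```

View pics/crop0.png

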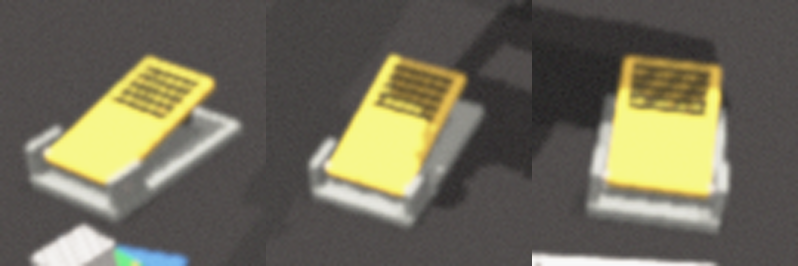

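The middle paddle, at scene (294,266), is the smallest at about 110x62 mm. The other two are clearly larger. Its ribbed free end points towards -x world. Next I'll get its corners.

Run:
```python
from h import *
im=cv2.imread("pics/wrist0.png");
s=cv2.imread("pics/scene0.png");d=cv2.imread("pics/side0.png")
a=cv2.resize(im[150:280,230:400],None,fx=4,fy=4,interpolation=cv2.INTER_CUBIC)
cv2.imwrite("pics/pw.png",a)
b=cv2.resize(s[235:300,255:330],None,fx=5,fy=5,interpolation=cv2.INTER_CUBIC)
e=cv2.resize(d[215:270,280:355],None,fx=5,fy=5,interpolation=cv2.INTER_CUBIC)
e=cv2.copyMakeBorder(e,0,b.shape[0]-e.shape[0],0,0,cv2.BORDER_CONSTANT)
cv2.imwrite("pics/ps.png",np.hstack([b,e]))
```

```text
(no output)
```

View pics/pw.png

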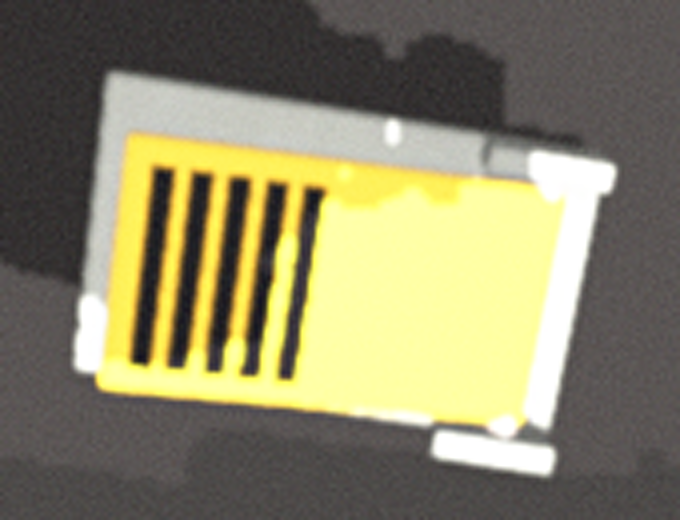

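View pics/ps.png

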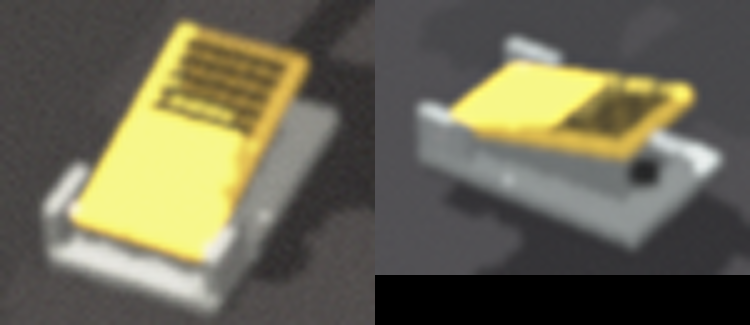

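Run:
```python
from h import *
c=calibration("wrist")
f=[onz(c,u,v,.0495) for u,v in [(262.5,183.8),(255,247.5)]]
g=[onz(c,u,v,.0257) for u,v in [(371.2,197.5),(362,256.2)]]
print(np.round(f,4),np.round(g,4))
F=(f[0]+f[1])/2;H=(g[0]+g[1])/2
print(F,H,np.linalg.norm(F-H),np.linalg.norm(f[0]-f[1]),np.linalg.norm(g[0]-g[1]))
print("pad",F+(H-F)*30/110, "yaw",np.arctan2(*(H-F)[[1,0]]))
c=calibration("scene")
f=[onz(c,u,v,.0495) for u,v in [(291,239.4),(316.6,247)]]
g=[onz(c,u,v,.0257) for u,v in [(270,278),(298,287.4)]]
F=(f[0]+f[1])/2;H=(g[0]+g[1])/2
print(F,H,np.linalg.norm(F-H));print("pad",F+(H-F)*30/110, "yaw",np.arctan2(*(H-F)[[1,0]]))
```

```text
[[ 0.4688  0.0311  0.0495]
 [ 0.4587 -0.0302  0.0495]] [[ 0.5725  0.0146  0.0257]
 [ 0.5652 -0.047   0.0257]]
[4.63732745e-01 4.18886793e-04 4.95000000e-02] [ 0.56884764 -0.01620084  0.0257    ] 0.10904951115185033 0.06211661421856929 0.06211002010353779
pad [ 0.49240044 -0.00411377  0.04300909] yaw -0.15681199349500408
[0.46694854 0.00264921 0.0495    ] [ 0.57223827 -0.01154577  0.0257    ] 0.10887545389637747
pad [ 0.49566392 -0.00122215  0.04300909] yaw -0.1340102538533822
```

{"op": "step_arm", "data": {"series": [[0,-0.3,-3.1,3,0,0,0],[0,0,0,3,0,0,0],[0,0,0,3,0,0,0],[0,0,0,3,0,0,0],[0,0,0,1.2,0,0,0],[0,0,0,0,0,0,0],[0,0,0,0,0,0,0],[0,0,0,0,0,0,0],[0,0,0,0,0,0,0],[0,0,0,0,0,0,0]], "newtons": 40}}

```text
clock: 1.15
eef_pos: [0.4943, -0.0031, 0.0966]
eef_rot: [[-0.0, 1.0, 0.001], [1.0, 0.0, -0.0], [-0.0, 0.001, -1.0]]
wrist_force: [0.5, 0.3, 0.1]
grip_width: -0.0
```

{"op": "step_arm", "data": {"series": [[0,0,0,1.5,0,0,0],[0,0,0,1.0,0,0,0],[0,0,0,0.3,0,0,0],[0,0,0,0.3,0,0,0],[0,0,0,0.3,0,0,0],[0,0,0,0,0,0,0],[0,0,0,0,0,0,0]]}}

```text
clock: 1.85
eef_pos: [0.4941, -0.003, 0.0622]
eef_rot: [[0.0, 1.0, 0.0], [1.0, -0.0, -0.0], [-0.0, 0.0, -1.0]]
wrist_force: [0.9, -0.1, -0.8]
grip_width: -0.005
```

Run:
```python
from h import *
d=capture("side")[:,:,::-1];s=capture("scene")[:,:,::-1]
cv2.imwrite("pics/press1.png",np.hstack([cv2.resize(d[190:280,270:360],(400,400),interpolation=3),cv2.resize(s[215:305,250:340],(400,400),interpolation=3)]))
```

```text
(no output)
```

View pics/press1.png

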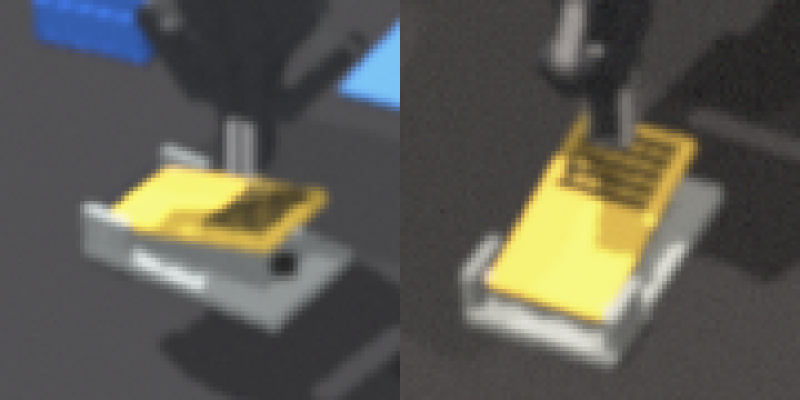

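The shut fingertips are over the far half of the middle paddle, at about (240,175) in the crop, and there is little or no contact yet. I'll keep going down.

{"op": "step_arm", "data": {"series": [[0,0,0,0.3,0,0,0],[0,0,0,0.3,0,0,0],[0,0,0,0,0,0,0],[0,0,0,0,0,0,0]]}}

```text
clock: 2.35
eef_pos: [0.494, -0.003, 0.0559]
eef_rot: [[0.0, 1.0, -0.0], [1.0, -0.0, 0.0], [0.0, -0.0, -1.0]]
wrist_force: [0.1, -0.5, -0.5]
grip_width: -0.003
```

Run:
```python
from h import *
d=capture("side")[:,:,::-1];s=capture("scene")[:,:,::-1]
cv2.imwrite("pics/press2.png",np.hstack([cv2.resize(d[190:280,270:360],(400,400),interpolation=3),cv2.resize(s[215:305,250:340],(400,400),interpolation=3)]))
p=state()['eef_pos']
print(proj(calibration("side"),p-[0,0,.022]),proj(calibration("scene"),p-[0,0,.022]))
```

```text
[323.87066012 240.01095444] [298.10274052 255.96040168]
```

View pics/press2.png

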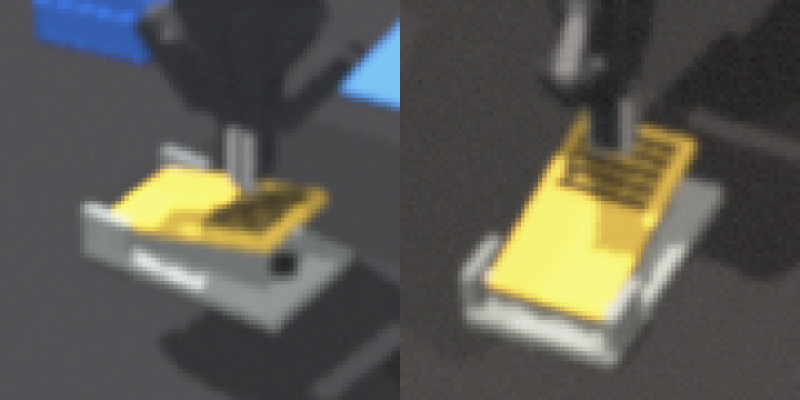

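{"op": "step_arm", "data": {"series": [[0,0,0,0.3,0,0,0],[0,0,0,0.3,0,0,0],[0,0,0,0,0,0,0]]}}

```text
clock: 2.75
eef_pos: [0.4937, -0.003, 0.0495]
eef_rot: [[0.0, 1.0, -0.001], [1.0, -0.0, 0.0], [0.0, -0.001, -1.0]]
wrist_force: [-0.4, 0.1, -0.2]
grip_width: 0.005
```

{"op": "step_arm", "data": {"series": [[0,0,0,0.3,0,0,0],[0,0,0,0.2,0,0,0],[0,0,0,0,0,0,0]]}}

```text
clock: 3.05
eef_pos: [0.4938, -0.003, 0.0447]
eef_rot: [[0.0, 1.0, -0.001], [1.0, -0.0, 0.0], [0.0, -0.001, -1.0]]
wrist_force: [0.8, 0.3, 0.1]
grip_width: -0.003
```

{"op": "step_arm", "data": {"series": [[0,0,0,0.2,0,0,0],[0,0,0,0.2,0,0,0],[0,0,0,0,0,0,0]]}}

```text
clock: 3.35
eef_pos: [0.4938, -0.003, 0.0407]
eef_rot: [[0.0, 1.0, -0.0], [1.0, -0.0, 0.0], [0.0, -0.0, -1.0]]
wrist_force: [0.7, -0.5, 0.6]
grip_width: -0.0
```

Run:
```python
from h import *
d=capture("side")[:,:,::-1];s=capture("scene")[:,:,::-1]
cv2.imwrite("pics/press3.png",np.hstack([cv2.resize(d[190:280,270:360],(400,400),interpolation=3),cv2.resize(s[215:305,250:340],(400,400),interpolation=3)]))
cv2.imwrite("pics/press3w.png",capture("wrist")[:,:,::-1])
p=state();print(p['eef_pos'],p['wrist_force'])
```

```text
[ 0.49404354 -0.00303239  0.04103707] [-0.07593644  0.20144508  1.04699514]
```

View pics/press3.png

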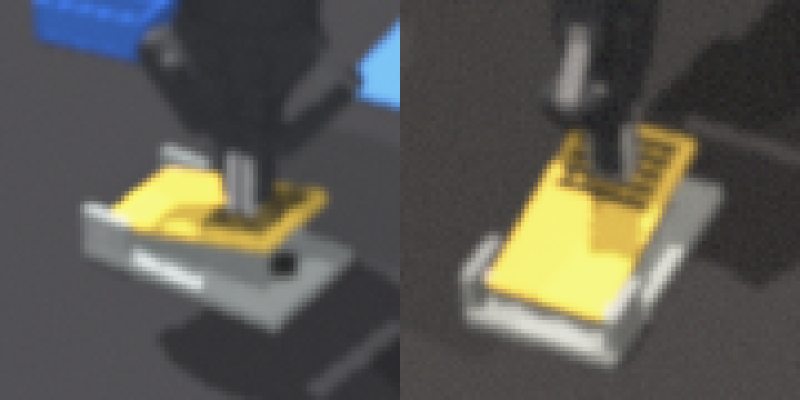

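View pics/press3w.png

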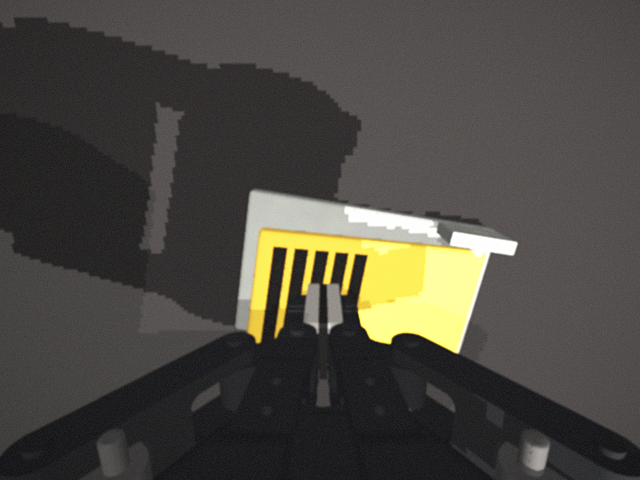

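{"op": "step_arm", "data": {"series": [[0,0,0,0.2,0,0,0],[0,0,0,0.2,0,0,0],[0,0,0,0,0,0,0]]}}

```text
clock: 3.8
eef_pos: [0.4939, -0.003, 0.0369]
eef_rot: [[0.0, 1.0, -0.0], [1.0, -0.0, 0.0], [0.0, -0.0, -1.0]]
wrist_force: [-0.9, 0.4, 3.9]
grip_width: -0.001
```

Run:
```python
from h import *
p=state();print(p['eef_pos'],p['wrist_force'])
d=capture("side")[:,:,::-1];s=capture("scene")[:,:,::-1]
cv2.imwrite("pics/press4.png",np.hstack([cv2.resize(d[190:280,270:360],(400,400),interpolation=3),cv2.resize(s[215:305,250:340],(400,400),interpolation=3)]))
p=state();print(p['eef_pos'],p['wrist_force'])
```

```text
[ 0.49392115 -0.00302144  0.03688557] [-0.93623331  0.40624572  3.92326948]
[ 0.49401722 -0.00303391  0.03705413] [-1.85583022 -0.79077898  2.83505241]
```

View pics/press4.png

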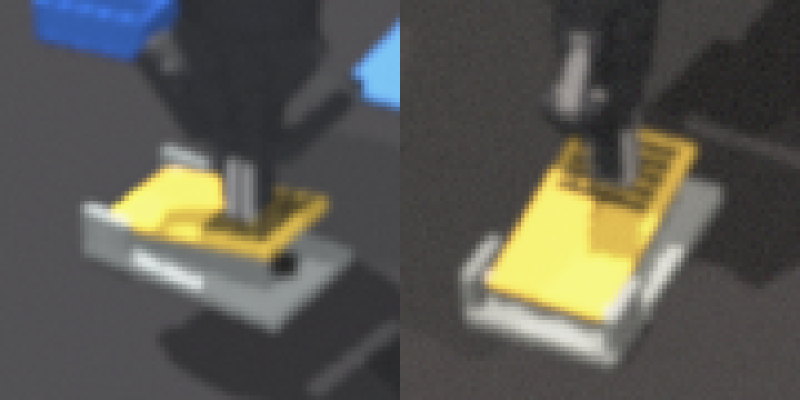

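{"op": "step_arm", "data": {"series": [[0,0,0,0.4,0,0,0],[0,0,0,0.4,0,0,0],[0,0,0,0.2,0,0,0],[0,0,0,0,0,0,0]]}}

```text
clock: 4.3
eef_pos: [0.4936, -0.0029, 0.0265]
eef_rot: [[-0.0, 1.0, -0.001], [1.0, 0.0, 0.0], [0.0, -0.001, -1.0]]
wrist_force: [-3.3, 0.6, 6.0]
grip_width: 0.003
```

{"op": "step_arm", "data": {"series": [[0,0,0,0.2,0,0,0],[0,0,0,0,0,0,0]]}}

```text
clock: 4.5
eef_pos: [0.4936, -0.0029, 0.0246]
eef_rot: [[-0.0, 1.0, -0.001], [1.0, 0.0, 0.0], [0.0, -0.001, -1.0]]
wrist_force: [-3.3, 0.4, 7.5]
grip_width: 0.003
```

{"op": "step_arm", "data": {"series": [[0,0,0,0.2,0,0,0],[0,0,0,0,0,0,0]]}}

```text
clock: 4.7
eef_pos: [0.4935, -0.0029, 0.0228]
eef_rot: [[-0.0, 1.0, -0.001], [1.0, 0.0, 0.0], [0.0, -0.001, -1.0]]
wrist_force: [-3.6, 0.9, 7.7]
grip_width: 0.001
```

{"op": "step_arm", "data": {"series": [[0,0,0,0.1,0,0,0],[0,0,0,0,0,0,0]]}}

```text
clock: 4.9
eef_pos: [0.4936, -0.0029, 0.0224]
eef_rot: [[-0.0, 1.0, -0.001], [1.0, 0.0, 0.0], [0.0, -0.001, -1.0]]
wrist_force: [-6.7, -0.5, 15.9]
grip_width: 0.001
```

{"op": "step_arm", "data": {"series": [[0,0,0,0.1,0,0,0],[0,0,0,0,0,0,0]]}}

```text
clock: 5.1
eef_pos: [0.4937, -0.0029, 0.0222]
eef_rot: [[-0.0, 1.0, -0.001], [1.0, 0.0, -0.0], [-0.0, -0.001, -1.0]]
wrist_force: [-10.7, 1.6, 25.2]
grip_width: 0.002
```

{"op": "step_arm", "data": {"series": [[0,0,0,0.1,0,0,0],[0,0,0,0,0,0,0]]}}

```text
clock: 5.3
eef_pos: [0.4937, -0.0029, 0.0219]
eef_rot: [[-0.001, 1.0, -0.001], [1.0, 0.001, -0.0], [-0.0, -0.001, -1.0]]
wrist_force: [-14.3, 1.3, 34.6]
grip_width: 0.002
```

Run:
```python
from h import *
d=capture("side")[:,:,::-1];s=capture("scene")[:,:,::-1]
cv2.imwrite("pics/press5.png",np.hstack([cv2.resize(d[190:280,270:360],(400,400),interpolation=3),cv2.resize(s[215:305,250:340],(400,400),interpolation=3)]))
```

```text
(no output)
```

View pics/press5.png

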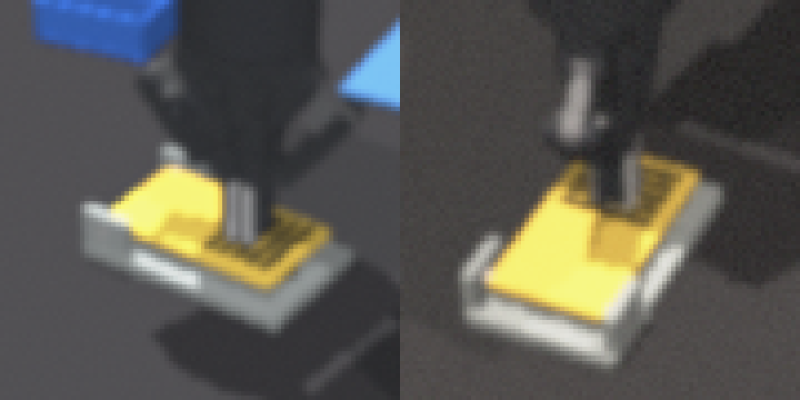

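{"op": "step_arm", "data": {"series": [[0,0,0,-1,0,0,0],[0,0,0,-2,0,0,0],[0,0,0,-3,0,0,0],[0,0,0,-4,0,0,0],[0,0,0,-4,0,0,0],[0,0,0,-4,0,0,0],[0,0,0,-2,0,0,0],[0,0,0,0,0,0,0]]}}

```text
clock: 6.2
eef_pos: [0.4951, -0.0032, 0.2222]
eef_rot: [[-0.0, 1.0, 0.005], [1.0, 0.0, -0.001], [-0.001, 0.005, -1.0]]
wrist_force: [0.3, 0.2, -1.0]
grip_width: -0.001
```

Run:
```python
from h import *
d=capture("side")[:,:,::-1];s=capture("scene")[:,:,::-1]
cv2.imwrite("pics/press6.png",np.hstack([cv2.resize(d[190:280,270:360],(400,400),interpolation=3),cv2.resize(s[215:305,250:340],(400,400),interpolation=3)]))
```

```text
(no output)
```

View pics/press6.png

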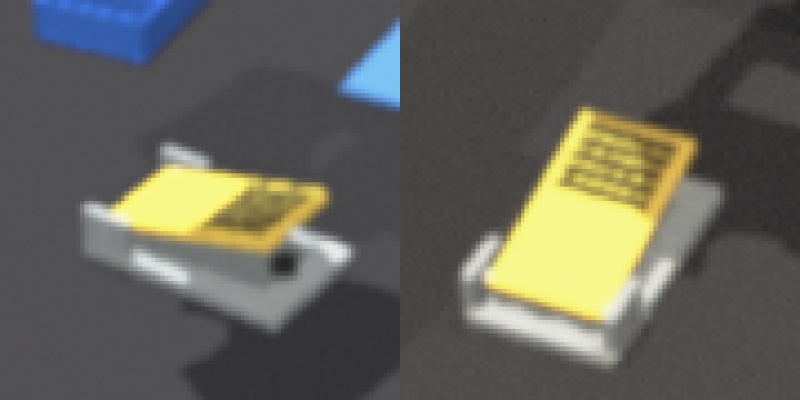

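The paddle went flat onto its base (force rose to 35 N) and sprang back to its rest slant. Next is the module.

{"op": "step_arm", "data": {"series": [[8.5,-4.4,-1.1,0,0,0,0],[8.5,-4.4,-1.1,0,0,0,0],[8.5,-4.4,-1.1,0,0,0,0],[8.5,-4.4,-1.1,0,0,0,0],[8.5,-4.4,-1.1,0,0,0,0],[8.5,0,0,0,0,0,0],[8.5,0,0,0,0,0,0],[8.5,0,0,0,0,0,0]]}}

```text
clock: 7.1
eef_pos: [0.439, -0.222, 0.219]
eef_rot: [[-0.001, 1.0, -0.001], [1.0, 0.001, 0.001], [0.001, -0.001, -1.0]]
wrist_force: [-0.1, 0.6, 0.6]
grip_width: 0.995
```

Run:
```python
from h import *
c=calibration("wrist");im=capture("wrist");np.save("w1.npy",im)
import pickle;pickle.dump(c,open("w1.pkl","wb"))
cv2.imwrite("pics/w1.png",im[:,:,::-1])
```

```text
(no output)
```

View pics/w1.png

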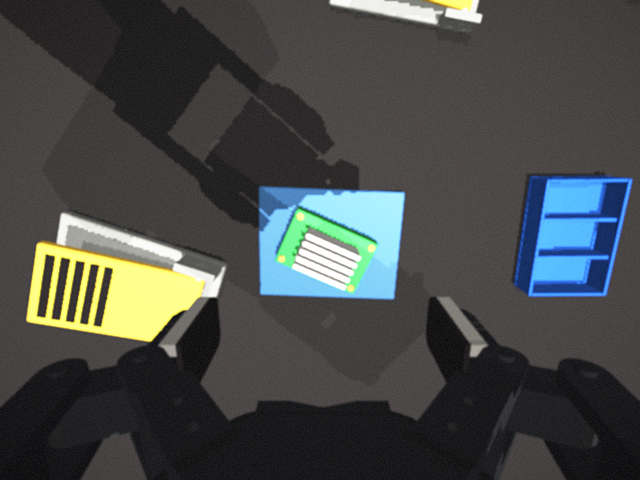

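Run:
```python
from h import *
import pickle
im=np.load("w1.npy");c=pickle.load(open("w1.pkl","rb"))
m=mask(im,(40,100,50),(85,255,255));b=blobs(m)[0]
wp=np.array([onz(c,*p[0],.026)[:2] for p in b],np.float32)
print("green",cv2.minAreaRect(wp))
hs=mask(im,(0,0,90),(180,70,255));M=np.zeros_like(hs);cv2.drawContours(M,[cv2.convexHull(b)],-1,255,-1)
hs=cv2.morphologyEx(hs&M,cv2.MORPH_CLOSE,np.ones((7,7)));h=blobs(hs)[0]
print("sink",cv2.minAreaRect(np.array([onz(c,*p[0],.054)[:2] for p in h],np.float32)))
mt=blobs(mask(im,*B))
for k in mt[:3]: print("blue",cv2.minAreaRect(np.array([onz(c,*p[0],.006)[:2] for p in k],np.float32)))
v=im.copy();cv2.drawContours(v,[b],-1,(255,0,0),1);cv2.drawContours(v,[h],-1,(255,0,255),1)
cv2.imwrite("pics/w1c.png",cv2.resize(v[170:320,240:420],None,fx=4,fy=4)[:,:,::-1])
for n in ["scene","side"]:
    i=cv2.imread(f"pics/{n}0.png");p=[326,248]
```

```text
green ((0.441767156124115, -0.26034876704216003), (0.06209360808134079, 0.09031963348388672), 65.58847045898438)
sink ((0.44217386841773987, -0.2595580518245697), (0.04363282397389412, 0.057488929480314255), 65.61317443847656)
blue ((0.4448699951171875, -0.25993862748146057), (0.12163788825273514, 0.15119792520999908), 87.84589385986328)
blue ((0.7003582715988159, -0.25232845544815063), (0.10616351664066315, 0.13368535041809082), 0.39031949639320374)
```

View pics/w1c.png

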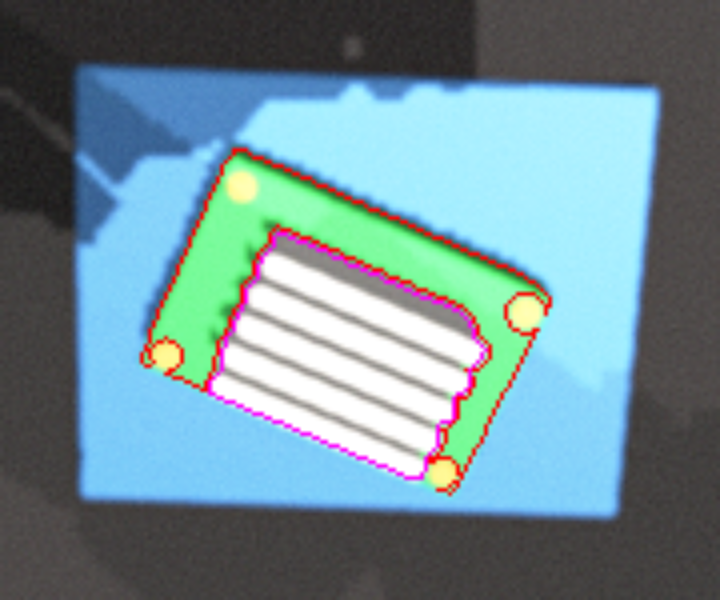

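Run:
```python
from h import *
for n in ["scene","side"]:
    im=cv2.imread(f"pics/{n}0.png")[:,:,::-1].copy();c=calibration(n)
    b=blobs(mask(im,*R))[0]
    w=np.array([onz(c,*p[0],.033)[:2] for p in b])
    i=[w[:,0].argmin(),w[:,0].argmax(),w[:,1].argmin(),w[:,1].argmax()]
    print(n,np.round(w[i],3).tolist(),b[i][:,0].tolist())
s=cv2.imread("pics/scene0.png");d=cv2.imread("pics/side0.png")
cv2.imwrite("pics/pl.png",np.hstack([cv2.resize(s[230:310,380:480],(400,320),interpolation=3),cv2.resize(d[280:365,225:350],(400,320),interpolation=3)]))
print(state()['joint_pos'])
```

```text
scene [[0.384, 0.319], [0.544, 0.257], [0.533, 0.254], [0.514, 0.338]] [[451, 246], [416, 292], [415, 288], [458, 288]]
side [[0.373, 0.331], [0.527, 0.263], [0.525, 0.255], [0.487, 0.349]] [[308, 345], [256, 301], [259, 299], [251, 333]]
[-7.06516447e-01  2.48066828e-01  1.60681161e+00  1.66931626e-04
  1.28801157e+00 -7.07993404e-01]
```

View pics/pl.png

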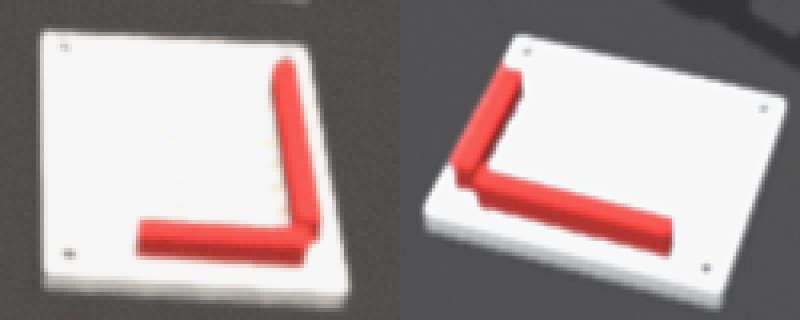

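{"op": "step_arm", "data": {"series": [[6,-3.8,0.3,0,0,0,0],[6,0,0,1.5,0,0,-0.143],[6,0,0,1.5,0,0,-0.143],[6,0,0,1.5,0,0,-0.143],[6,0,0,1.5,0,0,-0.143],[6,0,0,1.5,0,0,-0.143],[6,0,0,1.5,0,0,-0.143],[6,0,0,1.5,0,0,-0.143],[6,0,0,1.5,0,0,-0.143],[6,0,0,0,0,0,0],[6,0,0,0,0,0,0],[6,0,0,0,0,0,0]]}}

```text
clock: 8.35
eef_pos: [0.4425, -0.2609, 0.1008]
eef_rot: [[-0.909, 0.416, 0.001], [0.416, 0.909, -0.001], [-0.001, -0.0, -1.0]]
wrist_force: [-0.1, 0.6, 0.1]
grip_width: 0.703
```

```bash
cat > look.py <<'E'
from h import *
import sys
def look(tag,p,r=45,s=400):
    o=[]
    for n in ["side","scene"]:
        i=capture(n)[:,:,::-1];u,v=np.round(proj(calibration(n),p)).astype(int)
        o.append(cv2.resize(i[v-r:v+r,u-r:u+r],(s,s),interpolation=3))
    cv2.imwrite(f"pics/{tag}.png",np.hstack(o))
def wr(tag):
    c=calibration("wrist");im=capture("wrist");cv2.imwrite(f"pics/{tag}.png",im[:,:,::-1]);return c,im
E
python3 - <<'E'
from look import *
s=state();print(s['eef_pos'],np.round(s['eef_rot'],3),s['wrist_force'])
look("g1",s['eef_pos']-[0,0,.04]);c,im=wr("g1w")
m=mask(im,(40,100,50),(85,255,255));b=np.vstack(blobs(m)[:3])
print("green",cv2.minAreaRect(np.array([onz(c,*p[0],.026)[:2] for p in b],np.float32)))
E
```

```text
[ 0.44250933 -0.26088787  0.10083018] [[-0.909  0.416  0.001]
 [ 0.416  0.909 -0.001]
 [-0.001 -0.    -1.   ]] [-0.05546605  0.6018049   0.1279487 ]
green ((0.4405495226383209, -0.2617400288581848), (0.05967909097671509, 0.09026089310646057), 65.47573852539062)
```

View pics/g1.png

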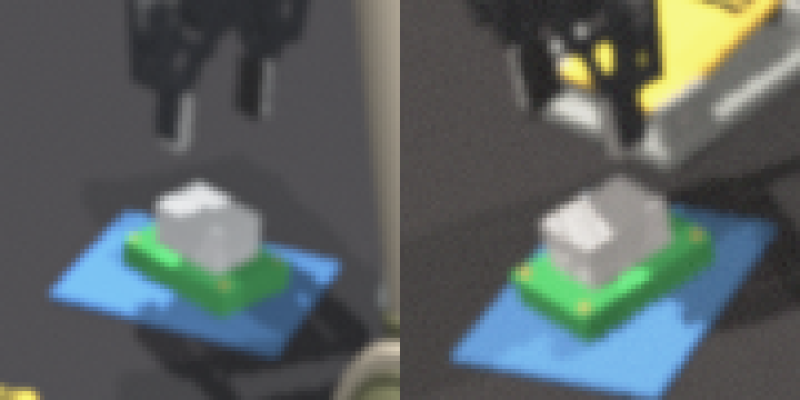

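View pics/g1w.png

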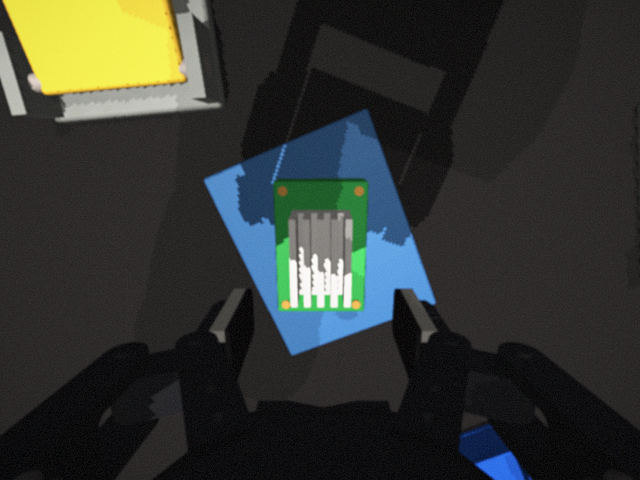

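The open jaws straddle the heatsink square-on: in the wrist view the heatsink is at column 320, midway between the pads at 235 and 415. I'll descend most of the way and check the tip height.

{"op": "step_arm", "data": {"series": [[6,0,0,2,0,0,0],[6,0,0,2,0,0,0],[6,0,0,1,0,0,0],[6,0,0,0,0,0,0],[6,0,0,0,0,0,0]]}}

```text
clock: 9.0
eef_pos: [0.4423, -0.2613, 0.0507]
eef_rot: [[-0.91, 0.414, 0.001], [0.414, 0.91, -0.001], [-0.001, -0.0, -1.0]]
wrist_force: [-0.1, -0.6, 0.1]
grip_width: 0.698
```

Run:
```python
from look import *
s=state();print(s['eef_pos'],s['wrist_force'],s['grip_width'])
look("g2",s['eef_pos']-[0,0,.02]);c,im=wr("g2w")
```

```text
[ 0.44228342 -0.26127571  0.05066486] [-0.0892343  -0.57664246  0.08810941] 0.6978741970158224
```

View pics/g2.png

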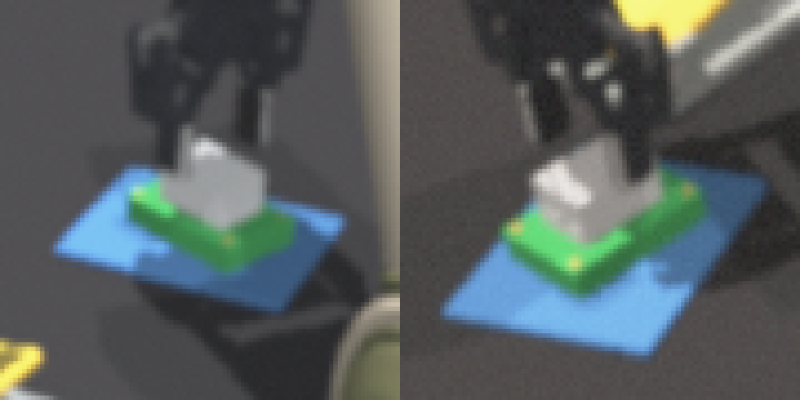

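View pics/g2w.png

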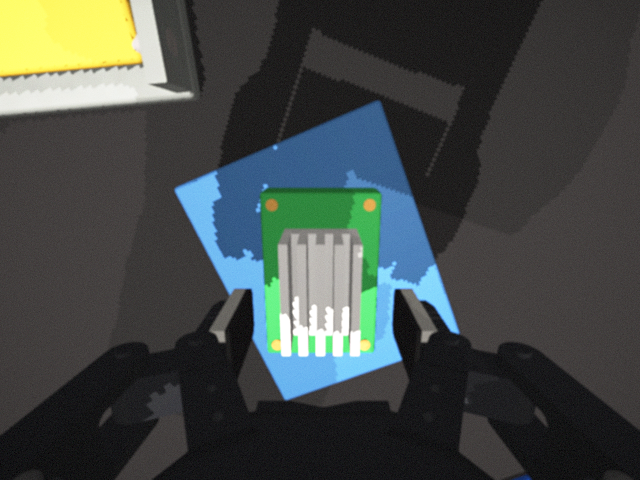

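Run:
```python
from look import *
s=state();P=s['eef_pos'];y=s['eef_rot'][:,1]
for n,pts in [("side",[(168,168,+1),(255,142,-1)]),("scene",[(632,180,1),(548,138,-1)])]:
    c=calibration(n);u0,v0=np.round(proj(c,P-[0,0,.02]))
    off=0 if n=="side" else 400
    for a,b,sg in pts:
        u=u0-45+(a-off)*90/400;v=v0-45+b*90/400
        for k in (1,-1):
            l=P+k*y*.034
            zs=np.linspace(0,.1,201);pr=np.array([proj(c,[l[0],l[1],z]) for z in zs])
            i=np.argmin(abs(pr[:,1]-v));print(n,(a,b),k,"z",zs[i],"du",pr[i,0]-u)
```

```text
side (168, 168) 1 z 0.065 du -0.27640888237755235
side (168, 168) -1 z 0.041 du 16.316373280430867
side (255, 142) 1 z 0.0825 du -19.46991910324624
side (255, 142) -1 z 0.059500000000000004 du -2.750597099407173
scene (632, 180) 1 z 0.059500000000000004 du 0.6015546350836587
scene (632, 180) -1 z 0.028 du -15.728732015964908
scene (548, 138) 1 z 0.08650000000000001 du 17.472554863472652
scene (548, 138) -1 z 0.0565 du 0.8658086913539194
```

Both cameras put the tips about 9 mm behind the reported TCP at this opening (z≈0.059). That matches the paddle contact and disagrees with the stated 22 mm ahead, so I'll use the measured value: TCP z 0.026 gives tips at about 0.032.

{"op": "step_arm", "data": {"series": [[5.5,0,0,1.2,0,0,0],[5.5,0,0,0.8,0,0,0],[5,0,0,0.5,0,0,0],[5,0,0,0,0,0,0],[5,0,0,0,0,0,0]]}}

```text
clock: 9.65
eef_pos: [0.442, -0.261, 0.0249]
eef_rot: [[-0.91, 0.414, -0.0], [0.414, 0.91, 0.0], [0.0, 0.0, -1.0]]
wrist_force: [0.0, -0.3, -1.0]
grip_width: 0.586
```

Run:
```python
from look import *
s=state();print(s['eef_pos'],s['wrist_force'],s['grip_width'])
look("g3",s['eef_pos']);c,im=wr("g3w")
```

```text
[ 0.44200614 -0.26100837  0.02490338] [ 0.01455563 -0.30586495 -1.02975863] 0.5859673776494124
```

View pics/g3.png

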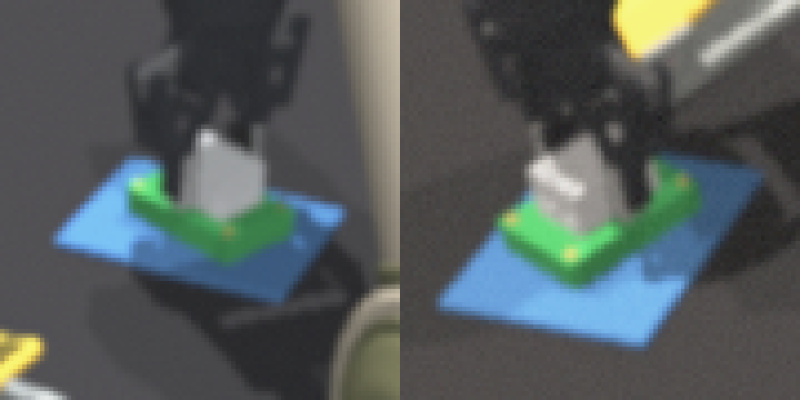

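View pics/g3w.png

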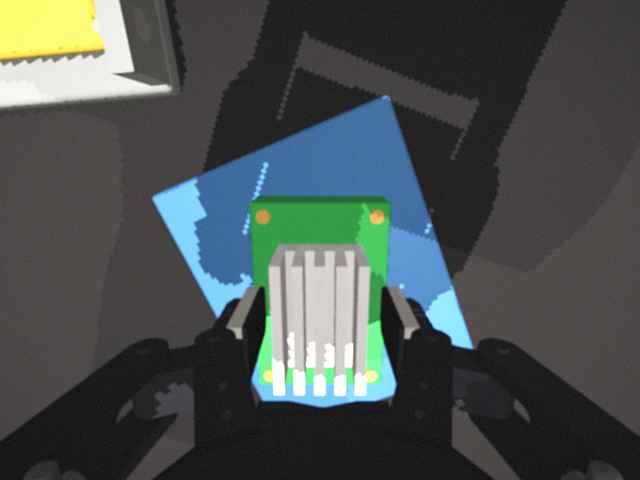

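The pads are either side of the heatsink, at columns 250 and 400 in the wrist view, with the tips just above the green case. Closing now.

{"op": "step_arm", "data": {"series": [[3.4,0,0,0,0,0,0],[3.0,0,0,0,0,0,0],[2.6,0,0,0,0,0,0],[2.0,0,0,0,0,0,0],[2.0,0,0,0,0,0,0],[2.0,0,0,0,0,0,0],[2.0,0,0,0,0,0,0]], "newtons": 70}}

```text
clock: 10.5
eef_pos: [0.4423, -0.2613, 0.0255]
eef_rot: [[-0.91, 0.414, 0.001], [0.414, 0.91, -0.001], [-0.001, -0.0, -1.0]]
wrist_force: [0.3, 1.0, 5.1]
grip_width: 0.408
```

Run:
```python
from look import *
s=state();print(s['eef_pos'],s['wrist_force'],s['grip_width'])
look("g4",s['eef_pos']);c,im=wr("g4w")
```

```text
[ 0.44227977 -0.26131363  0.02554761] [0.3307407  1.00859375 5.09833241] 0.40817099324550304
```

View pics/g4.png

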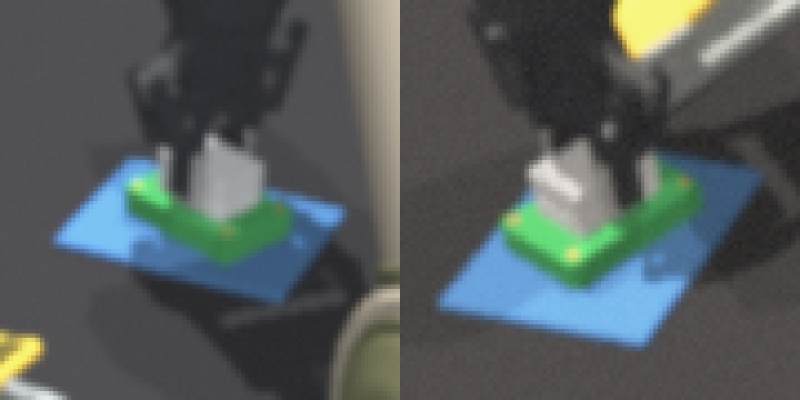

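View pics/g4w.png

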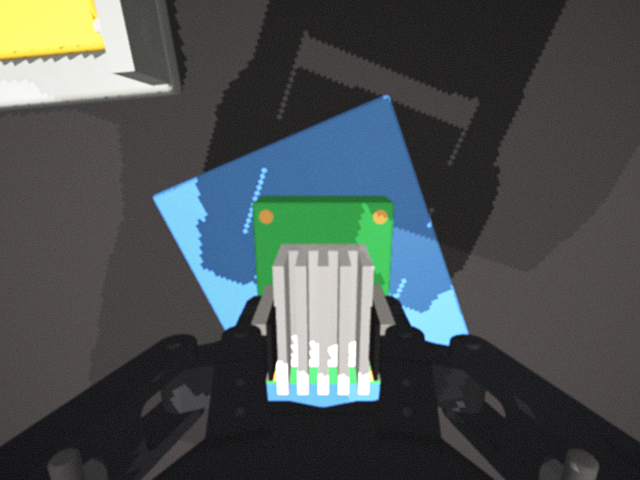

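{"op": "step_arm", "data": {"series": [[2.0,0,0,-0.5,0,0,0],[2.0,0,0,-1,0,0,0],[2.0,0,0,-2,0,0,0],[2.0,0,0,-3,0,0,0.143],[2.0,0,0,-3,0,0,0.143],[2.0,0,0,-3,0,0,0.143],[2.0,0,0,-3,0,0,0.143],[2.0,0,0,-3,0,0,0.143],[2.0,0,0,-2,0,0,0.143],[2.0,0,0,0,0,0,0.143],[2.0,0,0,0,0,0,0.143],[2.0,0,0,0,0,0,0],[2.0,0,0,0,0,0,0]]}}

```text
clock: 11.95
eef_pos: [0.4418, -0.2609, 0.2301]
eef_rot: [[-0.004, 1.0, -0.0], [1.0, 0.004, 0.0], [0.0, -0.0, -1.0]]
wrist_force: [0.2, -0.1, -2.5]
grip_width: 0.409
```

{"op": "step_arm", "data": {"series": [[2.0,2,0,0,0,0,0],[2.0,4,0,0,0,0,0],[2.0,4,0,0,0,0,0],[2.0,4,0,0,0,0,0],[2.0,4,0,0,0,0,0],[2.0,4,0,0,0,0,0],[2.0,4,0,0,0,0,0],[2.0,4,0,0,0,0,0],[2.0,4,0,0,0,0,0],[2.0,4,0,0,0,0,0],[2.0,2,0,0,0,0,0],[2.0,0,0,0,0,0,0],[2.0,0,0,0,0,0,0],[2.0,0,0,0,0,0,0]]}}

```text
clock: 13.35
eef_pos: [0.4418, 0.1385, 0.23]
eef_rot: [[-0.0, 1.0, -0.0], [1.0, 0.0, -0.0], [-0.0, -0.0, -1.0]]
wrist_force: [0.3, -0.3, -2.4]
grip_width: 0.411
```

Run:
```python
from look import *
s=state();print(s['eef_pos'],s['wrist_force'],s['grip_width'],s['joint_pos'])
c,im=wr("c1w");np.save("c1.npy",im)
import pickle;pickle.dump(c,open("c1.pkl","wb"))
```

```text
[0.44182852 0.13845313 0.23000424] [ 0.33751889 -0.29650671 -2.44656398] 0.41097540937895516 [ 4.98871096e-02  1.74149722e-01  1.67025596e+00 -2.06930062e-04
  1.29734621e+00  4.97301399e-02]
```

View pics/c1w.png

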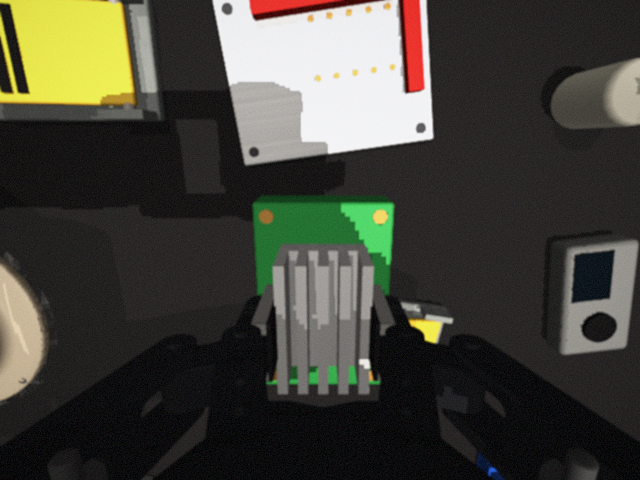

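The module is held square in the jaws (about 2.5 N). The plate is partly out of frame at the top, so I'll move 7 cm further.

{"op": "step_arm", "data": {"series": [[2.0,3.5,0,0,0,0,0],[2.0,3.5,0,0,0,0,0],[2.0,0,0,0,0,0,0],[2.0,0,0,0,0,0,0],[2.0,0,0,0,0,0,0]]}}

```text
clock: 13.9
eef_pos: [0.4421, 0.208, 0.23]
eef_rot: [[0.001, 1.0, -0.0], [1.0, -0.001, -0.0], [-0.0, -0.0, -1.0]]
wrist_force: [0.0, 0.0, -3.2]
grip_width: 0.406
```

Run:
```python
from look import *
s=state();print(s['eef_pos'],s['wrist_force'])
c,im=wr("c2w");np.save("c2.npy",im)
import pickle;pickle.dump(c,open("c2.pkl","wb"))
b=blobs(mask(im,(0,150,80),(8,255,255)))
for k in b: print(cv2.contourArea(k),cv2.minAreaRect(np.array([onz(c,*p[0],.033)[:2] for p in k],np.float32)))
w=blobs(mask(im,(0,0,140),(180,60,255)),2000)
for k in w: print("white",cv2.minAreaRect(np.array([onz(c,*p[0],.015)[:2] for p in k],np.float32)),cv2.boundingRect(k))
```

```text
[0.44214737 0.20797119 0.22995906] [ 8.38119114e-03  1.39880252e-03 -3.19523680e+00]
2139.0 ((0.4406374990940094, 0.3266967833042145), (0.12367095798254013, 0.01419555302709341), 7.837654113769531)
1347.0 ((0.5195137858390808, 0.29373860359191895), (0.014309177175164223, 0.08313007652759552), 7.849400997161865)
white ((0.4460466206073761, 0.2707240581512451), (0.1902541071176529, 0.15028563141822815), 7.943209648132324) (218, 50, 210, 182)
white ((0.7518276572227478, 0.03150158375501633), (0.07021653652191162, 0.12862147390842438), 7.2059783935546875) (554, 305, 67, 97)
white ((0.08931002020835876, 0.011907510459423065), (0.052726346999406815, 0.15416447818279266), 1.7368885278701782) (0, 313, 55, 112)
white ((0.7387072443962097, 0.23816387355327606), (0.049876563251018524, 0.06057797372341156), 13.829691886901855) (589, 149, 51, 60)
```

View pics/c2w.png

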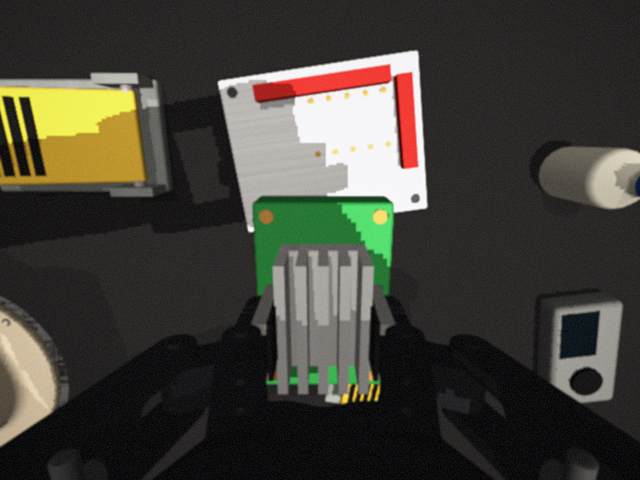

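Plate centre is (0.446, 0.271) with yaw 7.9°. Both red stops agree with that to about 1 mm, so the seat is near (0.468, 0.294). I'll pre-place about 12 mm short of each stop.

{"op": "step_arm", "data": {"series": [[2.0,3.6,0.8,0,0,0,0],[2.0,3.6,0.7,0,0,0,0],[2.0,0,0,0,0,0,-0.1424],[2.0,0,0,0,0,0,-0.1424],[2.0,0,0,0,0,0,-0.1424],[2.0,0,0,0,0,0,-0.1424],[2.0,0,0,0,0,0,-0.1424],[2.0,0,0,0,0,0,-0.1424],[2.0,0,0,1,0,0,-0.1424],[2.0,0,0,2,0,0,-0.1424],[2.0,0,0,3,0,0,-0.1424],[2.0,0,0,3,0,0,-0.1424],[2.0,0,0,3,0,0,-0.1424],[2.0,0,0,2,0,0,-0.1424],[2.0,0,0,1,0,0,0],[2.0,0,0,0,0,0,0],[2.0,0,0,0,0,0,0],[2.0,0,0,0,0,0,0]]}}

```text
clock: 15.75
eef_pos: [0.4577, 0.2811, 0.0812]
eef_rot: [[-0.991, -0.136, 0.002], [-0.136, 0.991, 0.001], [-0.002, 0.0, -1.0]]
wrist_force: [-0.7, 0.6, -2.3]
grip_width: 0.408
```

Run:
```python
from look import *
s=state();print(s['eef_pos'],np.round(s['eef_rot'],4),s['wrist_force'],s['joint_pos'])
look("p1",s['eef_pos']-[0,0,.04],60);c,im=wr("p1w")
```

```text
[0.45774691 0.28107444 0.08123397] [[-9.907e-01 -1.357e-01  2.200e-03]
 [-1.357e-01  9.907e-01  7.000e-04]
 [-2.300e-03  4.000e-04 -1.000e+00]] [-0.73359477  0.56725912 -2.30915874] [ 3.32445948e-01  4.98619128e-01  1.64087055e+00 -1.70759924e-05
  9.99807936e-01 -1.37447500e+00]
```

View pics/p1.png

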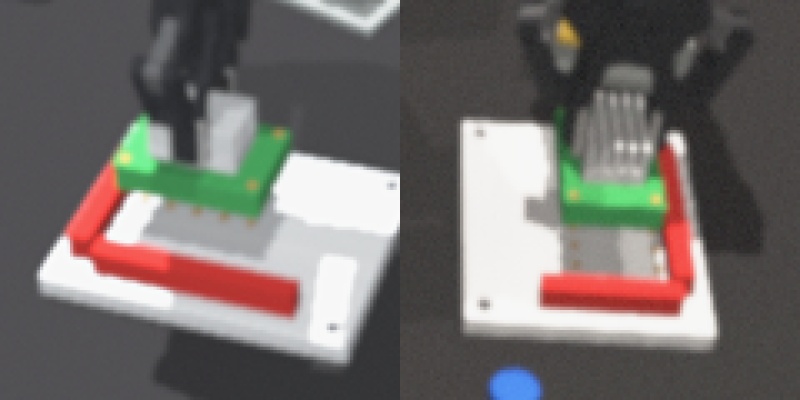

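View pics/p1w.png

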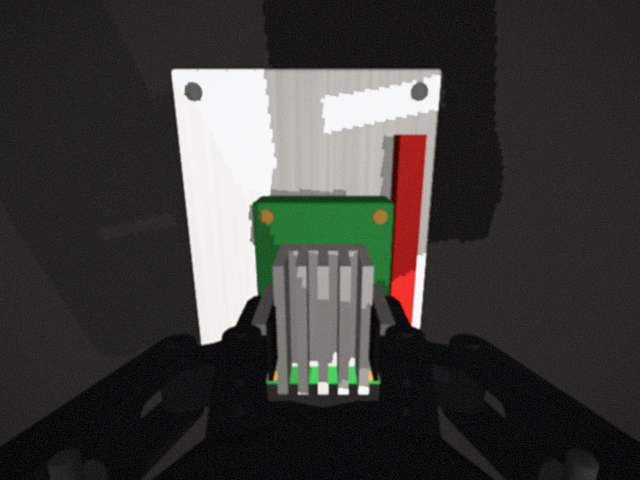

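The module is level, parallel to both stops and short of each, as intended. I'll lower it onto the plate by force.

{"op": "step_arm", "data": {"series": [[2.0,0,0,1.5,0,0,0],[2.0,0,0,1.5,0,0,0],[2.0,0,0,1,0,0,0],[2.0,0,0,0.3,0,0,0],[2.0,0,0,0.1,0,0,0],[2.0,0,0,0,0,0,0],[2.0,0,0,0,0,0,0]]}}

```text
clock: 16.6
eef_pos: [0.4573, 0.2811, 0.0366]
eef_rot: [[-0.99, -0.138, 0.001], [-0.138, 0.99, 0.0], [-0.001, 0.0, -1.0]]
wrist_force: [0.4, 0.3, -2.3]
grip_width: 0.409
```

{"op": "step_arm", "data": {"series": [[2.0,0,0,0.1,0,0,0],[2.0,0,0,0.1,0,0,0],[2.0,0,0,0,0,0,0]]}}

```text
clock: 16.9
eef_pos: [0.4572, 0.2811, 0.0345]
eef_rot: [[-0.99, -0.138, 0.001], [-0.138, 0.99, 0.0], [-0.001, 0.0, -1.0]]
wrist_force: [-2.6, -1.0, 2.8]
grip_width: 0.406
```

{"op": "step_arm", "data": {"series": [[2.0,-0.3,0,0,0,0,0],[2.0,-0.3,0,0,0,0,0],[2.0,-0.3,0,0,0,0,0],[2.0,0,0,0,0,0,0],[2.0,0,0,0,0,0,0]]}}

```text
clock: 17.4
eef_pos: [0.4668, 0.2824, 0.0346]
eef_rot: [[-0.991, -0.137, 0.002], [-0.137, 0.991, 0.001], [-0.002, 0.0, -1.0]]
wrist_force: [1.7, -0.7, 5.7]
grip_width: 0.407
```

{"op": "step_arm", "data": {"series": [[2.0,-0.1,0,0,0,0,0],[2.0,-0.1,0,0,0,0,0],[2.0,0,0,0,0,0,0]]}}

```text
clock: 17.7
eef_pos: [0.468, 0.2826, 0.0346]
eef_rot: [[-0.99, -0.138, 0.0], [-0.138, 0.99, 0.0], [-0.0, 0.0, -1.0]]
wrist_force: [-3.6, -0.4, 8.8]
grip_width: 0.411
```

{"op": "step_arm", "data": {"series": [[2.0,-0.1,0,0,0,0,0],[2.0,0,0,0,0,0,0]]}}

```text
clock: 17.9
eef_pos: [0.4689, 0.2828, 0.0345]
eef_rot: [[-0.99, -0.138, 0.0], [-0.138, 0.99, 0.0], [-0.0, 0.0, -1.0]]
wrist_force: [-3.0, -0.4, 8.7]
grip_width: 0.409
```

{"op": "step_arm", "data": {"series": [[2.0,-0.1,0,0,0,0,0],[2.0,0,0,0,0,0,0]]}}

```text
clock: 18.1
eef_pos: [0.4695, 0.2829, 0.0346]
eef_rot: [[-0.99, -0.138, -0.001], [-0.138, 0.99, -0.0], [0.001, 0.0, -1.0]]
wrist_force: [-6.2, -0.8, 10.2]
grip_width: 0.403
```

{"op": "step_arm", "data": {"series": [[2.0,0,0.3,-0.03,0,0,0],[2.0,0,0.3,0,0,0,0],[2.0,0,0.3,0,0,0,0],[2.0,0,0,0,0,0,0],[2.0,0,0,0,0,0,0]]}}

```text
clock: 18.6
eef_pos: [0.4683, 0.2915, 0.0346]
eef_rot: [[-0.99, -0.138, -0.001], [-0.138, 0.99, -0.0], [0.001, -0.0, -1.0]]
wrist_force: [-3.7, -2.9, 7.9]
grip_width: 0.409
```

{"op": "step_arm", "data": {"series": [[2.0,0,0.1,0,0,0,0],[2.0,0,0,0,0,0,0]]}}

```text
clock: 18.8
eef_pos: [0.4682, 0.2922, 0.0346]
eef_rot: [[-0.99, -0.138, -0.001], [-0.138, 0.99, -0.001], [0.001, -0.001, -1.0]]
wrist_force: [-3.9, -3.7, 8.4]
grip_width: 0.409
```

{"op": "step_arm", "data": {"series": [[2.0,0,0.1,0,0,0,0],[2.0,0,0,0,0,0,0]]}}

```text
clock: 19.0
eef_pos: [0.4681, 0.2932, 0.0346]
eef_rot: [[-0.99, -0.138, -0.001], [-0.138, 0.99, -0.001], [0.001, -0.001, -1.0]]
wrist_force: [-3.9, -5.0, 8.3]
grip_width: 0.405
```

{"op": "step_arm", "data": {"series": [[2.0,0,0.1,0,0,0,0],[2.0,0,0,0,0,0,0]]}}

```text
clock: 19.2
eef_pos: [0.468, 0.2936, 0.0346]
eef_rot: [[-0.99, -0.138, -0.001], [-0.138, 0.99, -0.002], [0.001, -0.002, -1.0]]
wrist_force: [-3.2, -8.2, 8.6]
grip_width: 0.406
```

{"op": "step_arm", "data": {"series": [[2.0,0,0.1,0,0,0,0],[2.0,0,0,0,0,0,0]]}}

```text
clock: 19.4
eef_pos: [0.468, 0.2936, 0.0346]
eef_rot: [[-0.99, -0.138, -0.001], [-0.138, 0.99, -0.004], [0.002, -0.004, -1.0]]
wrist_force: [-3.4, -15.3, 10.4]
grip_width: 0.41
```

Run:
```python
from look import *
s=state();print(s['eef_pos'],np.round(s['eef_rot'],4),s['wrist_force'],s['ft_torque'])
look("p2",s['eef_pos']-[0,0,.01],50);c,im=wr("p2w")
```

```text
[0.46798307 0.29363192 0.03462778] [[-0.9904 -0.138  -0.0014]
 [-0.1379  0.9904 -0.004 ]
 [ 0.0019 -0.0037 -1.    ]] [ -3.37897494 -15.31757617  10.39106719] [-2.27807886  0.50311375 -0.11559588]
```

View pics/p2.png

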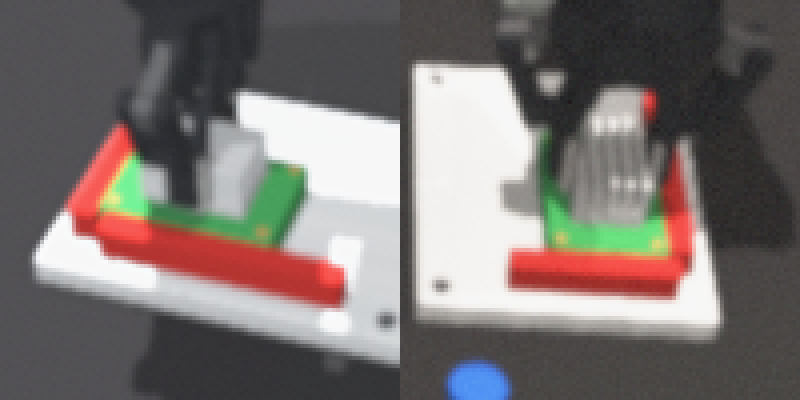

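View pics/p2w.png

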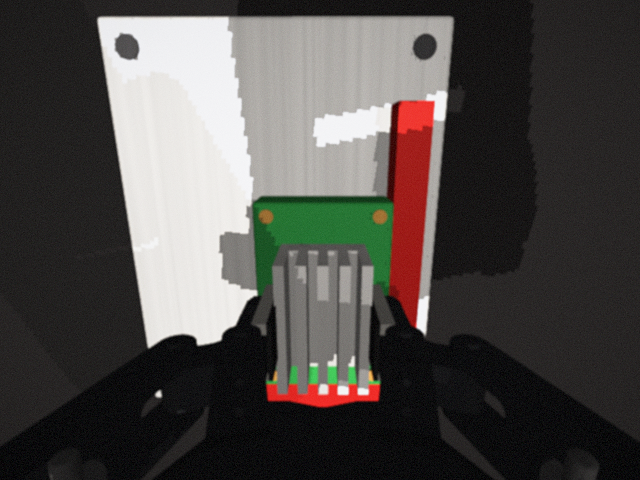

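The side stop carries about 15 N; the end stop so far has about 5 N, which could be partly friction. I'll press harder on the end, then the side again.

{"op": "step_arm", "data": {"series": [[2.0,-0.1,0,0,0,0,0],[2.0,0,0,0,0,0,0]]}}

```text
clock: 19.75
eef_pos: [0.4679, 0.2936, 0.0346]
eef_rot: [[-0.99, -0.138, -0.004], [-0.138, 0.99, -0.005], [0.005, -0.004, -1.0]]
wrist_force: [-10.0, -15.3, 14.6]
grip_width: 0.408
```

{"op": "step_arm", "data": {"series": [[2.0,-0.1,0,0,0,0,0],[2.0,0,0,0,0,0,0]]}}

```text
clock: 19.95
eef_pos: [0.468, 0.2936, 0.0346]
eef_rot: [[-0.99, -0.138, -0.006], [-0.138, 0.99, -0.005], [0.007, -0.004, -1.0]]
wrist_force: [-15.1, -17.6, 19.3]
grip_width: 0.408
```

{"op": "step_arm", "data": {"series": [[2.0,-0.1,0,0,0,0,0],[2.0,0,0,0,0,0,0]]}}

```text
clock: 20.15
eef_pos: [0.4679, 0.2936, 0.0346]
eef_rot: [[-0.99, -0.138, -0.009], [-0.138, 0.99, -0.006], [0.01, -0.005, -1.0]]
wrist_force: [-21.3, -18.9, 23.9]
grip_width: 0.408
```

{"op": "step_arm", "data": {"series": [[2.0,0,0,-0.1,-0.005,-0.008,0],[2.0,0,0,0,0,0,0],[2.0,0,0,0,0,0,0]]}}

```text
clock: 20.45
eef_pos: [0.468, 0.2936, 0.0346]
eef_rot: [[-0.99, -0.138, -0.001], [-0.138, 0.99, 0.0], [0.001, 0.0, -1.0]]
wrist_force: [-14.1, -15.4, 12.3]
grip_width: 0.405
```

Run:
```python
from look import *
s=state();f=s['wrist_force'];R=s['eef_rot']
print(s['eef_pos'],np.round(R[:,2],4),"toward end",f@R[:,0],"toward side",-f@R[:,1],"Fz",f[2],s['ft_torque'])
```

```text
[0.46803162 0.29359792 0.03456184] [-1.4e-03  1.0e-04 -1.0e+00] toward end 16.140259412345408 toward side 13.316411998080767 Fz 12.326543027221266 [-2.80680713  2.15453312 -0.05698604]
```

{"op": "step_arm", "data": {"series": [[2.0,-0.1,0.1,-0.05,-0.004,-0.004,0],[2.0,0,0,0,0,0,0],[2.0,0,0,0,0,0,0]]}}

```text
clock: 20.75
eef_pos: [0.4681, 0.2936, 0.0346]
eef_rot: [[-0.99, -0.139, -0.001], [-0.139, 0.99, 0.002], [0.0, 0.002, -1.0]]
wrist_force: [-17.4, -21.3, 12.8]
grip_width: 0.408
```

{"op": "step_arm", "data": {"series": [[2.0,0,0.05,0,-0.002,0,0],[2.0,0,0,0,0,0,0],[2.0,0,0,0,0,0,0]]}}

```text
clock: 21.05
eef_pos: [0.468, 0.2937, 0.0346]
eef_rot: [[-0.99, -0.139, -0.001], [-0.139, 0.99, 0.003], [0.001, 0.003, -1.0]]
wrist_force: [-17.4, -25.0, 12.6]
grip_width: 0.407
```

Run:
```python
from look import *
for i in range(2):
    s=state();f=s['wrist_force'];R=s['eef_rot']
    print(s['clock'],s['eef_pos'],np.round(R[:,2],4),"toward end",f@R[:,0],"toward side",-f@R[:,1],"Fz",f[2],s['grip_width'])
    look("p3" if i==0 else "p3b",s['eef_pos']-[0,0,.01],40)
    if i==0: c,im=wr("p3w")
cv2.imwrite("pics/p3s.png",capture("scene")[:,:,::-1])
```

```text
21.05 [0.46803966 0.2937038  0.03457632] [-0.0011  0.0032 -1.    ] toward end 20.667090658196408 toward side 22.29590640837783 Fz 12.582850883069861 0.40702200414786227
21.2 [0.46801379 0.29368895 0.03456095] [-0.0012  0.0031 -1.    ] toward end 20.973263411279618 toward side 21.473487488145732 Fz 14.201700772735537 0.41035883120682976
```

View pics/p3.png

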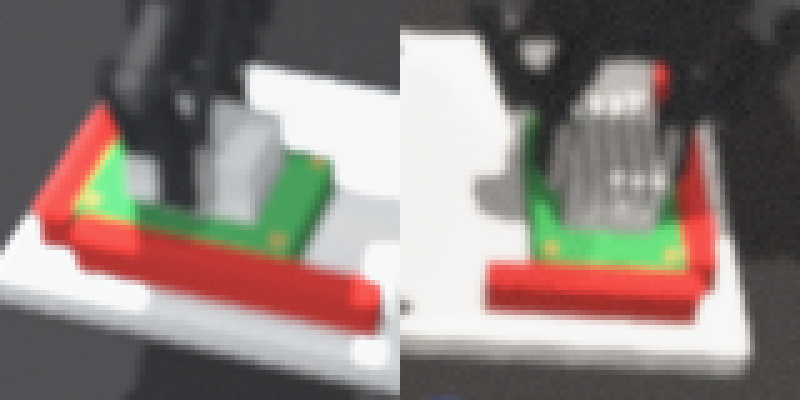

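View pics/p3s.png

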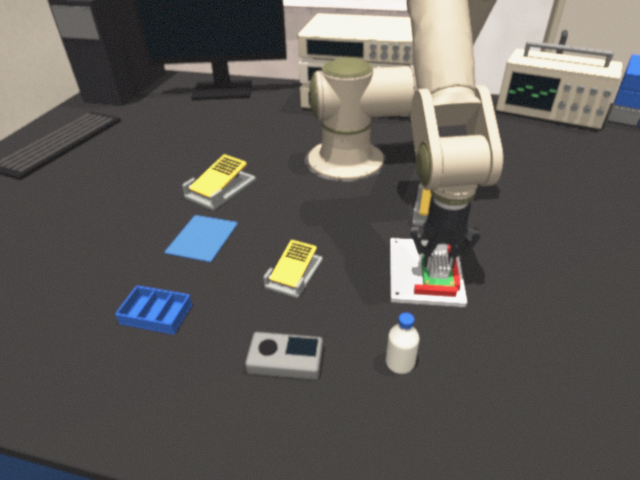

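The module is flush with the long stop (side view) and the short stop (scene view). Bottle, meter and tray are unmoved, and the paddle is up. The force is steady at about 21 N towards each stop, so I'm handing in.

Run:
```python
from cell import *
print(sign_off())
```

```text
the job is handed in; nothing more can be done
None
```

The job is done and handed in at about 21 s of the 64 s allowed. The module is in the corner, still gripped and pressed against both stops.

- **Paddle:** I chose the middle of the three yellow paddles, the smallest at about 110 x 62 mm. I pressed it with the shut fingertips until it hit its stop. The force rose steadily to about 8 N, then jumped to 35 N after 17 mm of travel. Pictures show it flat when pressed and back up at its rest slant afterwards.
- **Module:** I gripped it across the heatsink at 70 N and set it flat on the plate. I pushed it first against the short stop, then the long one, then pressed both harder.
- **Last checks:**
  - The measured push was about 21 N towards each stop, with about 13 N downward. Even if friction takes its share, well over 10 N remains on each stop.
  - The TCP was within 1 mm of the computed seat position, and the tool was level to 0.003 rad.
  - The module looks flush with both stops, and the bottle, meter and tray are where they started.
- **Disagreement:** The fingertips were not 22 mm ahead of the reported TCP as stated. Contact and camera views put them about 3 mm behind it when shut and 9 mm behind at 60 mm opening. I worked from the measured values and from contact forces.

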